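# Find the high spot of a scooter rim on the truing stand

### The job

Find the high spot of the buckled scooter rim on the truing stand and stop it at the pointer: swing the pointer arm in to its stop, so that its sprung feeler rests on the rim's lip, then turn the wheel slowly and with light pressure until you feel where the feeler rubs hardest. Leave the wheel standing with the crest of that high spot (not the lesser hump) at the feeler, the pointer arm still at its stop, and leave the other things on the bench alone.

Things in the scene. Friction and masses are not known exactly. Their poses are not given: they have to be found in the camera images.
- stand: Heavy grey truing stand, fixed: a plate 130 x 290 mm, its top 16 mm above the bench, with a vertical spindle under the wheel and a post for the pointer arm. Origin: on the spindle's axis at bench level; z up, y points from the spindle to the pointer arm's pivot (x = 0, y = 156 mm). The plate covers x -65 to 65 mm, y -95 to 195 mm.
- wheel: Half of a two-piece aluminium rim lying lip down: a dish open to the top, turning on the spindle without end. Origin on the spindle axis at bench level, axes turn with it. Floor of the dish 44 mm above the bench; its edge is the lip (radius 84, 36 to 44 mm up); drum wall radius 70 to 75.5, up to 80 mm; hub radius 20, up to 88, axle nut to 96. Bearing drag 0.1 N m; it stays where left.
- rib (a point): On top of the first of three radial ribs, 46 mm from the axis. Ribs: from hub to drum, 14 mm wide, 34 high (top 78 mm up), the first along the wheel's x axis, the others 120 degrees either side. Shut fingers lowered into a pocket between them can push a rib round; slowly, at 46 mm, that takes 1 to 4 N on the round lip, 3 to 6 N over the hump, 8 to 13 N over the high spot, most just before its crest.
- rub_point (a point): Where the feeler's ball meets the lip once the arm is in (x = 0, y = 84 mm of the stand, 40 mm up). The lip is out of round in two unmarked places, at angles to the ribs that differ each time: a buckle, the high spot, 3 mm high and 65 mm long with its crest in the middle, and a lesser hump, 1 mm high. Feeler on the round lip 1 N, on the hump 3 N, on the crest 8 N; friction 0.4.
- swing: Pointer arm of dark steel, level, 40 mm up, on its pivot post. Origin: on the pivot axis at bench level; arm and thin sprung feeler rod point along its -y axis. It starts swung out 0.9 to 1.4 rad anticlockwise (from above) and is swung in clockwise to a stop, where its axes are parallel to the stand's. Stiff: takes about 10 N at its pin and stays where left.
- pin_top (a point): Centre of the top of the pointer arm's upright steel pin, to push or grasp it by: 12 mm diameter, top 90 mm above the bench, free from 48 mm upwards, 50 mm from the pivot's axis. With the arm at its stop the pin is at x = 0, y = 106 mm of the stand.
- spool: Bystander: standing spool of solder wire with turquoise flanges, 66 mm diameter, 60 mm high. Origin at its base centre.
- screwdriver: Bystander: screwdriver with a red handle, lying on the bench. Origin below its middle, x along it towards the blade.
- controller: Bystander: finned aluminium motor controller, 80 x 54 x 32 mm. Origin at its base centre.

How it is judged (in metres and radians):
On the way:
1. the pointer arm is swung in to its stop (x of pin_top in the frame of stand below 0.003 m), for 0.2 s.
At the end, for the whole second after the job is handed in: the wheel stands still with the crest of its high spot at the feeler, within about 10 degrees (15 mm along the lip), so that the feeler presses on it with more than 6.5 N (of 8 N at the crest itself), and the pointer arm is at its stop (pin within 3 mm) (x of pin_top in the frame of stand below 0.003 m and contact force between swing and wheel above 6.5 N and angular speed of wheel below 0.03 rad/s); the robot touches nothing.
It fails at once if the wheel is spun fast (over about 0.4 turns a second) (angular speed of wheel above 2.5 rad/s).
It fails at once if the wheel is forced: fingers press on it with over 25 N (contact force between the fingers and wheel above 25 N).
It fails at once if a bystander is moved by over 20 mm (distance of any of spool, screwdriver, controller from where it was at the start of the episode above 0.02 m).
It also fails if it takes over 72 s, if anything falls off the work surface, if the arm or the gripper's body presses on something with over 40 N, if the wrist force passes 120 N, or if a joint passes its speed limit or range.

### The arm

A 6-joint arm with a two-finger parallel gripper is mounted at the origin on the work surface. World frame = base frame: x ahead of the robot, y to its left, z up, the work surface at z = 0. Lengths are in mm, angles in rad, forces in N, time in s.
With the tool pointing down it reaches from about 275 to 825 mm from the base axis. Payload 4.9 kg.
Tool frame: the origin (TCP) lies at the very end of the fingers, on their centre line; the grasp point (between the pads) lies 19 mm behind it; z points along the fingers, y is the direction in which the jaws open and shut (so a half turn about z gives the same grasp; the last joint's range is limited). The gripper opens to 85 mm and grips with 20 to 120 N. Pads are 22 mm wide; open, the fingers measure 114 mm over their backs; the gripper's body (76 mm by 85 mm) begins 54 mm behind the grasp point. The pads swing forward as they close: fully open they stand 13 mm farther back than shut.
Start: joints at [1.08, 0.326, -0.193, 1.052, 0, 1.437], TCP at [192.098, 515.38, 231.281] pointing down, gripper open.
Joint ranges: [-2.65, 2.65], [-0.97, 1.79], [-1.3, 1.35], [-1.93, 2.1], [-1.47, 1.37], [-3.14, 3.14]. Speed limits (rad/s): [2.57, 2.57, 3.14, 3.14, 3.14, 3.14].

### API

Orientations are given as [roll, pitch, yaw] about the fixed x, y, z axes, in that order (R = Rz(yaw) Ry(pitch) Rx(roll)).
In Python, from bench import bot, solve_ik, imaging gives the robot as it stands. Calls block until the motion is done:
- bot.move_ptp(position, orientation): joint-space move of the TCP to a pose.
- bot.movel(position, rot=None, max_speed=150, threshold=None): straight line of the TCP; rot=None keeps the orientation; max_speed is the mean speed in mm/s. With threshold (N) it stops when the force on the tool has changed by that much, and returns True; else False.
- bot.move_j(angles): joint-space move.
- bot.grip(opening, effort=None): opening from 0.0 (shut) to 1.0 (fully open); effort is the grip in N (None keeps the last); returns when the fingers have stopped.
- bot.dwell(seconds).
- solve_ik(position, orientation): joint angles nearest the present ones, or None.
- bot.get_state(): the state.
- imaging.capture(name): name is "scene" or "top" or "wrist"; returns the picture (384x512x3 uint8, blue, green, red); there is no depth.
- imaging.camera_model(name): a dict with "K" (3x3 intrinsics, pixels), "position" and "rotation" of the camera in the world. Camera axes: x right, y up, looking along -z (the intrinsics and any distortion apply to the point x, -y, -z); pixel columns grow to the right and rows downward; lengths in mm; the calibration is good to about 2 mm. A picture is of the moment at which its call begins: read the wrist's pose just before it. camera_model takes no time and is no camera call; for the wrist camera it gives the pose at the moment of the call.
A pose or a line that the arm cannot do raises bot.IKError and nothing moves.
- bot.sign_off(): hands the job in, once; it reports no verdict.
The state is a dict: "t": time; "qpos": joint angles; "joint_velocities": joint speeds; "effort": joint torques, N m; "tcp_pos": TCP position; "orientation": TCP orientation; "contact_force": force on the tool from outside, world axes, zero at the start; "wrist_torque": the same for the moment, N m; "opening": opening from 0.0 (shut) to 1.0 (fully open).
Only numpy, scipy, OpenCV 4.12 (cv2) and the standard library are available. Lean on these libraries where they do the work, as an engineer would, in place of code of your own. Each camera call takes 0.05 s, during which the arm holds its last target. There are 200 camera calls.

## Working session

There is one attempt and no reset: what is moved stays moved. The work goes in short steps, each a Python script; the robot and the scene stay as the last script left them, time stands still between calls to the robot, and variables do not carry over. Pictures are saved under pics/ and viewed, about 8 in all and at most 12, crops included, and the job is handed in when it is done.

```bash
ls; mkdir -p pics; python3 - <<'E'
from bench import bot, imaging
import cv2
for n in ("top","scene"):
    cv2.imwrite(f"pics/{n}0.png",imaging.capture(n)); m=imaging.camera_model(n); print(n,m)
print(bot.get_state())
E
```

```text
pics
top {'K': array([[462.8575269 ,   0.        , 255.39073961],
       [  0.        , 462.8575269 , 192.29310675],
       [  0.        ,   0.        ,   1.        ]]), 'position': array([ 441.01940169,   13.16292851, 1284.47819858]), 'rotation': array([ 0.09703098,  0.01187259, -1.55740153])}
scene {'K': array([[416.45631962,   0.        , 255.93446075],
       [  0.        , 416.45631962, 189.22645569],
       [  0.        ,   0.        ,   1.        ]]), 'position': array([1092.59642358, -152.15698994,  917.65089451]), 'rotation': array([0.60494985, 0.01261392, 1.25162706])}
{'t': 0.1, 'qpos': array([ 1.07982817e+00,  3.26908101e-01, -1.93451011e-01,  1.05201502e+00,
        1.64768527e-05,  1.43660600e+00]), 'joint_velocities': array([-0.00016249,  0.00049675,  0.0033714 , -0.00067317,  0.00142695,
       -0.00148422]), 'effort': array([ 7.28765062e-04, -4.44241047e+01,  2.63038105e+01,  7.94249936e-03,
       -8.95042785e-05,  1.26262627e-06]), 'tcp_pos': array([191.82768162, 514.91778561, 230.57174692]), 'orientation': array([-3.14003124e+00, -2.27420032e-04,  2.78481464e+00]), 'contact_force': array([ 0.24529955,  0.37552867, -0.79750269]), 'wrist_torque': array([ 0.00276217, -0.00649744,  0.03786002]), 'opening': 1.0021944720445126}
```

View pics/top0.png

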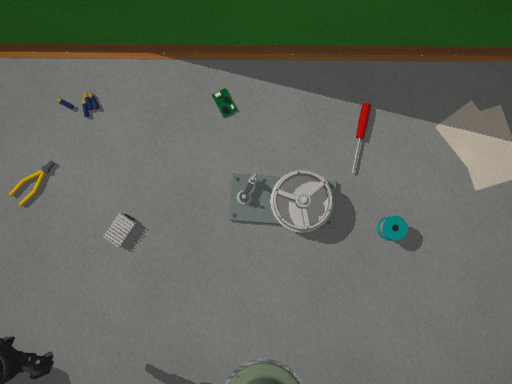

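View pics/scene0.png

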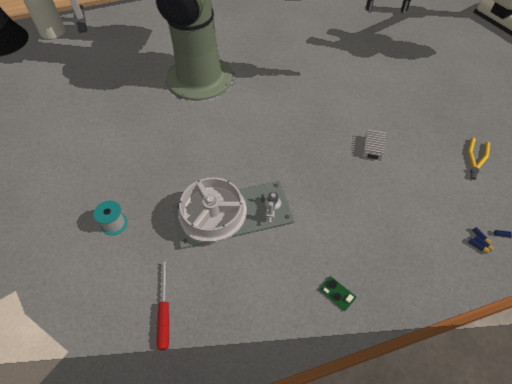

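```bash
cat > h.py <<'E'
import numpy as np, cv2
from scipy.spatial.transform import Rotation as R
from bench import bot, imaging, solve_ik
def cam(m):
    return m["K"],np.array(m["position"]),R.from_euler("xyz",m["rotation"]).as_matrix()
def back(m,uv,z):
    K,p,r=cam(m); d=np.linalg.inv(K)@[uv[0],uv[1],1.]; d=r@(d*[1,-1,-1]); return p+d*(z-p[2])/d[2]
def proj(m,P):
    K,p,r=cam(m); c=r.T@(np.array(P,float)-p)*[1,-1,-1]; q=K@c; return q[:2]/q[2]
E
python3 - <<'E'
from h import *
im=cv2.imread("pics/top0.png"); c=im[160:240,225:345]
cv2.imwrite("pics/topc.png",cv2.resize(c,None,fx=6.5,fy=6.5,interpolation=cv2.INTER_CUBIC))
m=imaging.camera_model("top")
for uv,z in [((303,201),96),((243,198),60)]: print(back(m,uv,z))
E
```

```text
[535.51026149 -93.93678475  96.        ]
[544.37941736  62.00013763  60.        ]
```

View pics/topc.png

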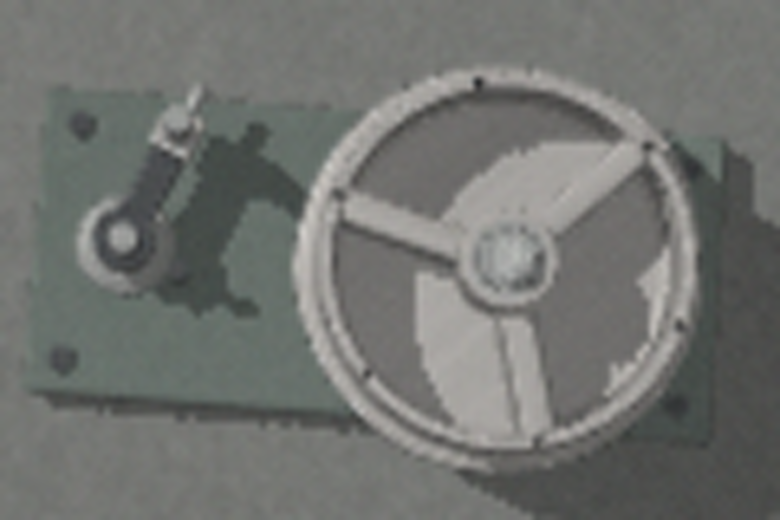

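```bash
python3 - <<'E'
from h import *
m=imaging.camera_model("top")
f=lambda u,v,z: back(m,((u+.5)/6.5+224.5,(v+.5)/6.5+159.5),z)
C=[f(*p,16)[:2] for p in [(52,90),(30,390),(725,140),(712,440)]]; print(np.round(C,1))
ctr=np.mean(C,0); d=(C[0]+C[1]-C[2]-C[3]); d/=np.linalg.norm(d); th=np.arctan2(-d[0],d[1]); print("yaw",th,"len",np.linalg.norm(C[0]-C[2]),np.linalg.norm(C[0]-C[1]))
print("spindle from plate",ctr-50*d)
print("spindle nut",f(508,256,96)); 
S=f(508,256,96)[:2]
x=np.array([d[1],-d[0]])
print("pivot exp",ctr+106*d, "seen",f(122,238,60))
pin=f(178,122,90)[:2]; pv=ctr+106*d; print("pin",pin,np.linalg.norm(pin-pv), "arm ang rel -y", )
v=pin-pv; print(np.arctan2(v@x,-(v@d)))
for p in [(345,200),(640,155),(535,440)]:
    q=f(*p,78)[:2]-S; print("rib",np.linalg.norm(q),np.degrees(np.arctan2(q[1],q[0])))
E
```

```text
[[ 616.    93.7]
 [ 488.3  100.6]
 [ 597.9 -192.1]
 [ 471.1 -186.2]]
yaw -0.06152300531524903 len 286.31422749146316 127.8367644713785
spindle from plate [540.23872544 -95.87937752]
spindle nut [540.76247971 -93.22672853  96.        ]
pivot exp [549.83026081  59.82547934] seen [549.2098374   61.15724307  60.        ]
pin [593.42730778  38.30844572] 48.61774614763752 arm ang rel -y
1.1738503531759696
rib 68.17280173675549 69.98526060748316
rib 69.50247617925514 -51.77144187656238
rib 73.20407606010545 -170.0556413629186
```

```bash
cat >> h.py <<'E'
PSI=-0.0615
d=np.array([-np.sin(PSI),np.cos(PSI)]); x=np.array([np.cos(PSI),np.sin(PSI)])
S=np.array([540.5,-94.3]); PV=S+156*d
def pin(a): return PV+50*(np.sin(a)*x-np.cos(a)*d)
def ori(yaw): return [np.pi,0,(yaw+np.pi)%(2*np.pi)-np.pi]
def wp(phi,z,r=46): return [*(S+r*np.array([np.cos(phi),np.sin(phi)])),z]
E
python3 - <<'E'
from h import *
for k in (0,np.pi):
    print("pin",k)
    for a in (1.17,.6,0):
        q=solve_ik([*pin(a),58],ori(a-np.pi/2+PSI+k)); print(None if q is None else np.round(q,2))
for phi in np.radians([70,-50,-170]):
    q=solve_ik(wp(phi,56),ori(phi)); q2=solve_ik(wp(phi,56),ori(phi+np.pi)); print(np.degrees(phi),[None if u is None else np.round(u,2) for u in (q,q2)])
# move above pin
a=1.17
bot.move_ptp([*pin(a),150],ori(a-np.pi/2+PSI))
bot.grip(.5,20)
bot.movel([*pin(a),115])
print(bot.get_state()['t'],bot.get_state()['tcp_pos'],bot.get_state()['contact_force'])
cv2.imwrite("pics/w1.png",imaging.capture("wrist")); m=imaging.camera_model("wrist"); print(proj(m,[*pin(a),90]))
E
```

```text
pin 0
[-0.06  0.57 -0.29  0.71  0.   -2.74]
[-0.1   0.54 -0.34  0.69  0.   -2.21]
[-0.11  0.5  -0.42  0.65  0.   -1.62]
pin 3.141592653589793
[-0.06  0.57 -0.29  0.71  0.    0.4 ]
[-0.1   0.54 -0.34  0.69  0.    0.94]
[-0.11  0.5  -0.42  0.65  0.    1.52]
70.0 [array([-0.22,  0.52, -0.39,  0.66,  0.  ,  1.7 ]), array([-0.22,  0.52, -0.39,  0.66,  0.  , -1.45])]
-50.0 [array([-0.35,  0.56, -0.32,  0.69,  0.  , -2.62]), array([-0.35,  0.56, -0.32,  0.69,  0.  ,  0.52])]
-170.0 [array([-0.35,  0.44, -0.53,  0.6 ,  0.  , -0.52]), array([-0.35,  0.44, -0.53,  0.6 ,  0.  ,  2.62])]
4.45 [594.23179622  39.12228559 114.60792397] [ 0.60829591 -0.56367004  0.36096999]
[250.71088209 224.56496728]
```

View pics/w1.png

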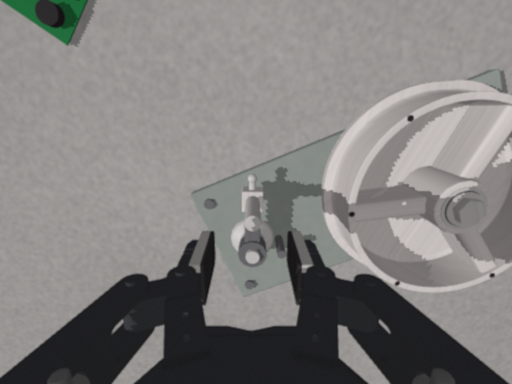

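```bash
python3 - <<'E'
from h import *
im=cv2.imread("pics/w1.png")[150:290,190:310]
cv2.imwrite("pics/w1c.png",cv2.resize(im,None,fx=4,fy=4,interpolation=cv2.INTER_CUBIC))
m=imaging.camera_model("wrist")
for P in ([*pin(1.17),90],[*pin(1.17),48],[*PV,48],[*PV,60],[*(PV+(pin(1.17)-PV)*72/50),40]): print(np.round(proj(m,P)), np.round((proj(m,P)-[190,150])*4))
E
```

```text
[251. 225.] [243. 298.]
[251. 203.] [243. 212.]
[251. 255.] [243. 421.]
[251. 263.] [243. 451.]
[251. 175.] [243. 101.]
```

View pics/w1c.png

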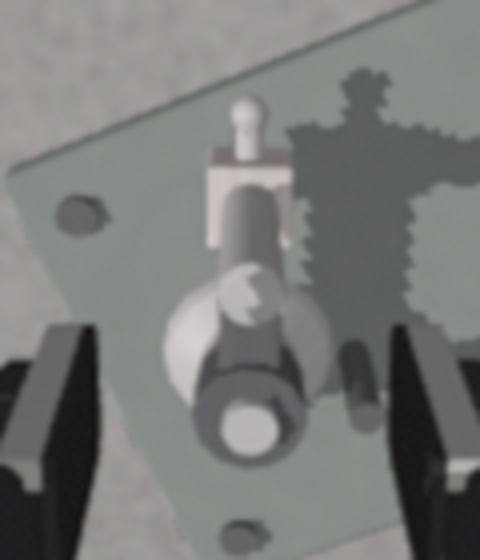

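```bash
python3 - <<'E'
from h import *
def st(): s=bot.get_state(); return round(s['t'],2),np.round(s['tcp_pos'],1),np.round(s['contact_force'],1),round(s['opening'],3)
print(bot.movel([*pin(1.17),61],threshold=15)); bot.grip(0.0,20); print(st())
for a in np.arange(1.0,0.14,-.17).tolist()+[.1]:
    bot.movel([*pin(a),61],ori(a-np.pi/2+PSI),80); print(round(a,2),st())
p=pin(0)-8*x
print(bot.movel([*p,61],ori(-np.pi/2+PSI),25,threshold=22),st())
s=bot.get_state()['tcp_pos'][:2]-S; print("stand coords",s@x,s@d)
bot.dwell(.3); print(st()); bot.grip(.4); bot.dwell(.2);print(st())
E
```

```text
False
(5.38, array([595.6,  38. ,  62.4]), array([-2.1, -3.2,  7.2]), 0.133)
1.0 (5.7, array([592.6,  33.3,  62.4]), array([3.4, 4.2, 2.8]), 0.131)
0.83 (6.02, array([587.8,  27.1,  62.4]), array([4.7, 4.3, 1.6]), 0.132)
0.66 (6.33, array([581.8,  21.2,  62.5]), array([5.4, 3.8, 0.1]), 0.126)
0.49 (6.65, array([574.9,  16.5,  62.5]), array([ 7.3,  2.2, -1.2]), 0.131)
0.32 (6.97, array([567.2,  12.9,  62.5]), array([ 7.5,  1.1, -2.4]), 0.128)
0.15 (7.28, array([559. ,  10.7,  62.5]), array([ 8.2, -1.4, -2.5]), 0.128)
0.1 (7.53, array([557. ,  10.4,  62.5]), array([ 9.6, -1.3, -3.4]), 0.132)
False (8.2, array([546.6,   9.5,  62.6]), array([ 15.8,  -5.3, -10.1]), 0.132)
stand coords -0.3323422115579635 103.92847217497184
(8.5, array([546.6,   9.4,  62.6]), array([ 14.7,  -5.6, -10.3]), 0.131)
(9.05, array([538.7,  12.1,  61. ]), array([ 0.1,  0.1, -0.3]), 0.398)
```

```bash
python3 - <<'E'
from h import *
def st(): s=bot.get_state(); q=s['tcp_pos'][:2]-S; return round(s['t'],2),np.round([q@x,q@d],1),np.round(s['contact_force'],1),round(s['opening'],3)
bot.grip(0.0); print(st())
for k in (-10,-12,-14):
    print(bot.movel([*(pin(0)+k*x),61],None,40,threshold=20),st())
bot.grip(.6); print(st())
bot.movel([*pin(0),150],None,200)
cv2.imwrite("pics/t2.png",imaging.capture("top"))
bot.move_ptp(wp(np.radians(-100),140,120),ori(np.pi/2)) if 0 else None
im=cv2.imread("pics/t2.png")[160:240,225:345]
cv2.imwrite("pics/t2c.png",cv2.resize(im,None,fx=6.5,fy=6.5,interpolation=cv2.INTER_CUBIC))
E
```

```text
(9.38, array([ -0.3, 106. ]), array([14.9,  0. , -8.8]), 0.133)
False (9.62, array([ -0.3, 106. ]), array([ 20.6,  -0.5, -14.1]), 0.126)
False (9.88, array([ -0.4, 106. ]), array([ 26.1,   0.6, -19.1]), 0.131)
False (10.12, array([ -0.5, 106. ]), array([ 30.8,  -1. , -24.5]), 0.133)
(10.59, array([-14.8, 106.1]), array([ 0.6, -0.6,  0.2]), 0.599)
```

```bash
cat > scan.py <<'E'
from h import *
def meas():
    s=bot.get_state(); q=s['tcp_pos'][:2]-S; ph=np.arctan2(q[1],q[0]); f=s['contact_force']
    return s['t'],np.degrees(ph)%360,np.hypot(*q),-f[:2]@np.array([-np.sin(ph),np.cos(ph)]),-f[:2]@np.array([np.cos(ph),np.sin(ph)]),f[2]
def step(cmd,z,sp=40):
    ph=np.radians(cmd); bot.movel(wp(ph,z),ori(ph+np.pi),sp); return meas()
E
cat > run1.py <<'E'
from scan import *
Z=53; c=-170.
bot.move_ptp(wp(np.radians(c),130),ori(np.radians(c)+np.pi)); bot.grip(.3,20)
print(np.round(bot.get_state()['qpos'],2))
hit=bot.movel(wp(np.radians(c),Z),None,60,threshold=7); print("hit",hit,np.round(meas(),1))
if hit: raise SystemExit
log=[]; pk=None
while c<160:
    c+=4; m=step(c,Z); log.append((c,)+m)
    if m[3]>19: print("too hard"); break
    if m[3]>7.2 and (pk is None or m[3]>pk[1]): pk=(c,m[3])
    if pk and c>pk[0]+30: break
np.save("log.npy",log)
for l in log: print(*np.round(l,1))
E
python3 run1.py
```

```text
[-0.35  0.34 -0.45  0.77 -0.    2.62]
hit False [ 1.660e+01  1.902e+02  4.570e+01  9.000e-01 -3.000e-01 -1.000e-01]
-166.0 16.8 194.3 45.8 0.8 0.3 -1.0
-162.0 17.1 198.1 45.9 0.5 -0.2 -0.7
-158.0 17.3 202.0 46.0 -0.2 -0.2 0.4
-154.0 17.6 205.9 46.1 -0.2 -0.0 -0.4
-150.0 17.8 209.8 46.1 1.2 0.6 0.4
-146.0 18.1 213.8 46.2 1.6 -1.0 -0.1
-142.0 18.3 218.0 46.2 1.4 -1.6 -0.2
-138.0 18.6 222.1 46.2 2.0 0.0 -0.5
-134.0 18.8 226.1 46.1 0.7 -0.1 -0.4
-130.0 19.1 230.2 46.1 0.9 -0.9 -0.3
-126.0 19.3 234.3 46.1 0.8 -0.3 -0.4
-122.0 19.6 238.2 46.1 0.6 -0.6 -0.2
-118.0 19.8 242.2 46.1 0.6 -0.4 -0.0
-114.0 20.1 246.2 46.1 1.5 -0.5 -0.6
-110.0 20.3 250.3 46.1 0.2 0.9 0.0
-106.0 20.6 254.2 46.1 1.8 -0.1 -0.3
-102.0 20.8 258.2 46.1 0.5 -0.3 -1.5
-98.0 21.1 262.3 46.1 0.1 -0.2 -1.3
-94.0 21.3 266.2 46.1 0.4 0.1 -0.3
-90.0 21.6 270.2 46.1 1.1 0.2 -0.1
-86.0 21.8 274.2 46.1 0.7 -0.1 -1.2
-82.0 22.1 278.2 46.1 0.6 1.2 -0.8
-78.0 22.3 282.2 46.1 1.0 1.1 0.0
-74.0 22.6 286.2 46.0 1.5 -0.2 -1.1
-70.0 22.8 290.2 46.1 0.0 1.1 -0.2
-66.0 23.1 294.2 46.1 0.7 0.6 -0.4
-62.0 23.3 298.2 46.1 1.4 -0.4 0.3
-58.0 23
[... 1180 characters left out ...]
8 -0.3 -0.2
86.0 32.6 86.2 46.1 0.9 -0.1 0.6
90.0 32.8 90.2 46.1 0.8 0.3 0.4
94.0 33.1 94.2 46.2 0.6 -0.2 1.0
98.0 33.3 98.2 46.1 1.4 0.5 0.5
102.0 33.6 102.2 46.1 0.6 -0.9 0.7
106.0 33.8 106.2 46.1 0.6 0.1 0.3
110.0 34.1 110.3 46.1 0.4 0.1 1.0
114.0 34.3 114.2 46.1 0.8 -0.6 0.7
118.0 34.6 118.2 46.1 1.3 -0.4 1.1
122.0 34.8 122.2 46.1 0.6 0.2 0.7
126.0 35.1 126.2 46.1 1.0 -1.3 0.1
130.0 35.3 130.2 46.2 1.3 -0.4 0.6
134.0 35.6 134.2 46.1 1.0 0.9 0.5
138.0 35.8 138.3 46.1 0.1 0.6 -0.4
142.0 36.1 142.3 46.1 0.5 -0.4 -1.0
146.0 36.3 146.2 46.1 0.1 -0.9 0.1
150.0 36.6 150.2 46.1 0.4 -0.2 -0.5
154.0 36.8 154.2 46.1 0.3 -0.2 0.5
158.0 37.1 158.2 46.1 0.5 0.4 -0.2
162.0 37.3 162.2 46.1 0.7 -0.2 -0.3
```

```bash
python3 - <<'E'
from h import *
im=imaging.capture("top")[160:240,225:345]
cv2.imwrite("pics/t3c.png",cv2.resize(im,None,fx=6.5,fy=6.5,interpolation=cv2.INTER_CUBIC))
w=imaging.capture("wrist"); cv2.imwrite("pics/w3.png",w)
a=cv2.imread("pics/t2c.png"); b=cv2.imread("pics/t3c.png")
cv2.imwrite("pics/v3.png",np.vstack([cv2.resize(np.hstack([a,b]),(800,267)),cv2.resize(w,(400,300)).repeat(1,0) if 0 else np.hstack([cv2.resize(w,(400,300)),np.zeros((300,400,3),np.uint8)])]))
print(bot.get_state()['tcp_pos'],bot.get_state()['opening'])
E
```

```text
[496.77623716 -80.22159265  53.02517411] 0.29932669194752914
```

View pics/v3.png

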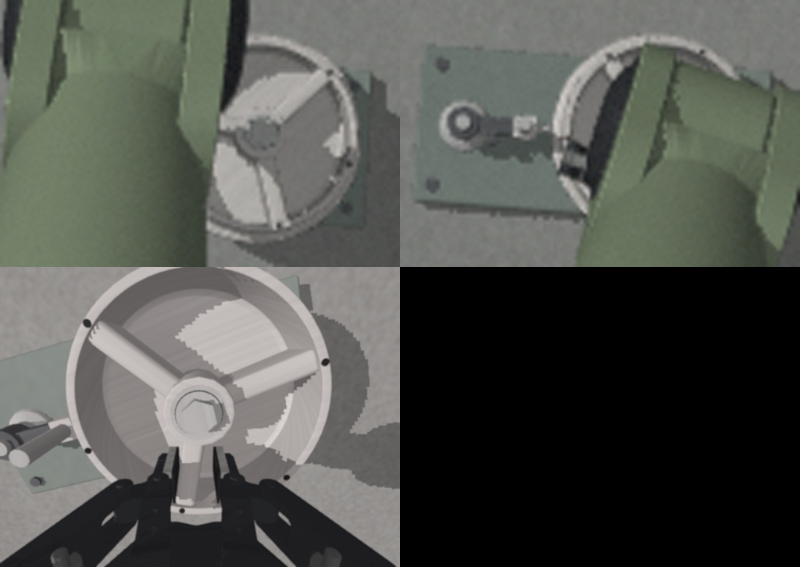

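```bash
cat > run2.py <<'E'
from scan import *
Z=53
def mv(c,sp,th=None):
    ph=np.radians(c); r=bot.movel(wp(ph,Z),ori(ph+np.pi),sp,threshold=th); return r,meas()
c=162.
for s in (5,4,4): c-=s; mv(c,25)
while c>22:
    c-=9; r,m=mv(c,45)
print(c,np.round(m,1))
log=[];T=5.5
hot=False;pk=0
while c>-45 and m[0]<60:
    if not hot:
        c-=3; r,m=mv(c,20,T)
        if r: hot=True; c=(m[1]+180)%360-180-1
    else:
        c-=1.2; r,m=mv(c,15)
    F=-m[3]; print(round(c,1),r,*np.round(m,1))
    if F>19: break
    pk=max(pk,F)
    if hot and pk>6.5 and F<.7*pk: break
E
python3 run2.py
```

```text
14.0 [42.9 13.8 46.1 -0.4  0.3  0.4]
11.0 False 43.2 11.3 46.0 -0.2 -0.1 0.7
8.0 False 43.4 8.1 46.1 -1.0 -0.5 -0.6
5.0 False 43.7 4.9 46.2 -1.6 -0.3 0.6
2.0 False 44.0 1.8 46.3 -1.8 -0.9 -0.8
-1.0 False 44.2 358.8 46.1 -1.2 -1.0 -0.4
-4.0 False 44.5 355.8 46.1 -0.9 -0.2 0.8
-7.0 False 44.8 352.8 46.1 -0.5 0.1 0.6
-10.0 False 45.0 349.8 46.1 -0.9 -0.2 -0.2
-13.0 False 45.3 346.8 46.0 -1.1 -0.8 0.8
-16.0 False 45.6 343.9 46.0 -1.1 -1.3 -0.7
-19.0 False 45.8 341.0 46.1 -2.3 -0.6 -0.0
-22.0 False 46.1 338.1 46.1 -3.0 -2.5 -0.2
-25.0 False 46.4 335.3 46.2 -3.3 -1.8 0.1
-28.0 False 46.6 332.2 46.3 -3.8 -0.8 -1.2
-31.0 False 46.9 329.4 46.4 -4.6 -1.7 -2.6
-34.0 False 47.2 326.6 46.4 -5.0 -2.0 -1.8
-37.0 False 47.4 323.7 46.5 -4.5 -1.7 -2.0
-40.0 False 47.7 320.5 46.6 -4.2 -2.4 -2.3
-43.0 False 48.0 317.3 46.7 -4.0 -2.2 -1.4
-46.0 False 48.2 314.1 46.7 -4.0 -1.9 -1.3
```

```bash
cat > run3.py <<'E'
from scan import *
Z=53
def mv(c,sp,th=None):
    ph=np.radians(c); r=bot.movel(wp(ph,Z),ori(ph+np.pi),sp,threshold=th); return r,meas()
c=-46.; n=0
for i in range(9):
    c-=3; r,m=mv(c,20)
    F=-m[3]; print(round(c,1),*np.round(m,1))
    n=n+1 if F<1.8 else 0
    if F>15 or n>=2: break
E
python3 run3.py
```

```text
-49.0 48.5 310.2 46.3 -1.7 -1.1 -0.3
-52.0 48.8 307.2 46.1 -0.7 -0.2 -0.1
```

```bash
cat > run4.py <<'E'
from scan import *
Z=53
def mv(c,sp,th=None):
    ph=np.radians(c); r=bot.movel(wp(ph,Z),ori(ph+np.pi),sp,threshold=th); return r,meas()
c=-43.; r,m=mv(c,25); print(c,*np.round(m,1))
while c<-22:
    c+=2.5; r,m=mv(c,20,max(7.0-max(m[3],0),1.5)); print(round(c,1),r,*np.round(m,1))
    if r: r,m=mv(c,20); print("   after",*np.round(m,1))
E
python3 run4.py
```

```text
-43.0 49.2 316.2 45.4 0.6 -0.1 -0.1
-40.5 False 49.5 319.0 45.7 0.5 0.3 -0.4
-38.0 False 49.7 320.3 45.4 3.7 1.1 0.4
-35.5 False 50.0 323.6 45.5 3.8 1.7 1.6
-33.0 False 50.2 326.3 45.5 4.3 1.6 0.8
-30.5 False 50.5 329.4 45.6 3.3 2.2 1.1
-28.0 False 50.7 331.5 45.4 4.0 2.1 0.8
-25.5 False 51.0 334.1 45.4 4.3 2.1 1.0
-23.0 False 51.2 337.3 45.9 3.0 2.5 0.4
-20.5 False 51.5 340.0 46.3 1.7 1.2 -0.5
```

```bash
cat > run5.py <<'E'
from scan import *
Z=53
def mv(c,sp,th=None):
    ph=np.radians(c); r=bot.movel(wp(ph,Z),ori(ph+np.pi),sp,threshold=th); return r,meas()
c=-20.5
for i in range(2): c-=6.5; mv(c,28)
while c>-136:
    c-=12; r,m=mv(c,55,14)
    if r: print("trigger",c,np.round(m,1)); break
print(c,np.round(m,1)); pk=0
while c>-194 and m[0]<62:
    c-=2.5 if -m[3]>4 else 3.2
    try: r,m=mv(c,20)
    except bot.IKError: print("IK",c); break
    F=-m[3]; print(round(c,1),*np.round(m,1)); pk=max(pk,F)
    if F>19 or (pk>6.3 and F<.88*pk): break
E
python3 run5.py
```

```text
-141.5 [5.540e+01 2.184e+02 4.610e+01 3.000e-01 2.000e-01 6.000e-01]
-144.7 55.6 215.7 45.9 -1.6 0.4 -0.2
-147.9 55.9 212.3 45.9 -2.0 0.0 -1.4
-151.1 56.2 208.9 46.0 -1.7 0.7 -0.6
-154.3 56.4 205.6 46.0 -1.2 0.6 0.4
-157.5 56.7 202.4 46.1 -0.7 1.6 -0.6
-160.7 57.0 199.2 46.1 -0.5 1.8 0.2
-163.9 57.3 196.0 46.1 -1.7 0.9 -0.4
-167.1 57.6 192.9 46.0 -0.6 1.3 -0.2
-170.3 57.8 189.6 46.1 -1.6 1.9 0.7
-173.5 58.1 186.4 46.1 -0.6 1.1 -0.5
-176.7 58.4 183.1 46.1 -1.7 1.0 0.3
-179.9 58.6 179.8 46.3 -1.4 1.1 1.2
-183.1 58.9 176.6 46.2 -1.1 1.1 -0.2
-186.3 59.2 173.3 46.4 -1.2 1.2 -0.3
-189.5 59.5 170.1 46.3 -0.4 -0.3 0.5
-192.7 59.8 167.0 46.3 0.1 0.5 1.0
-195.9 60.0 164.0 46.2 -0.5 0.5 -0.3
```

```bash
cat > run6.py <<'E'
from scan import *
Z=53
def mv(c,sp,th=None):
    ph=np.radians(c); r=bot.movel(wp(ph,Z),ori(ph+np.pi),sp,threshold=th); return r,meas()
c=-196.
c+=13; mv(c,35)
while c<-64: c+=12; r,m=mv(c,58)
print(c,np.round(m,1))
for t in (-52,-44,-39,-35,-31.5,-28): r,m=mv(t,25); print(t,*np.round(m,1))
E
python3 run6.py
```

```text
-63.0 [6.400e+01 2.972e+02 4.620e+01 0.000e+00 1.000e-01 1.000e-01]
-52 64.6 307.7 46.0 1.3 0.9 1.2
-44 65.0 315.1 45.7 4.4 1.4 2.5
-39 65.3 320.6 45.8 2.4 2.5 1.8
-35 65.5 324.6 45.7 3.0 2.8 2.3
-31.5 65.8 328.2 45.8 3.8 2.5 2.4
-28 66.1 332.2 46.0 1.7 1.9 0.6
```

```bash
python3 - <<'E'
from scan import *
ph=np.radians(-34.2); bot.movel(wp(ph,53),ori(ph+np.pi),30); print(np.round(meas(),1))
bot.movel(wp(ph,115),None,120); print(np.round(meas(),1))
w=imaging.capture("wrist"); cv2.imwrite("pics/w6.png",cv2.resize(w,(780,585)))
E
```

```text
[ 6.640e+01  3.268e+02  4.680e+01  5.000e-01 -6.000e-01  2.000e-01]
[ 6.700e+01  3.258e+02  4.570e+01  7.000e-01  5.000e-01 -2.000e-01]
```

View pics/w6.png

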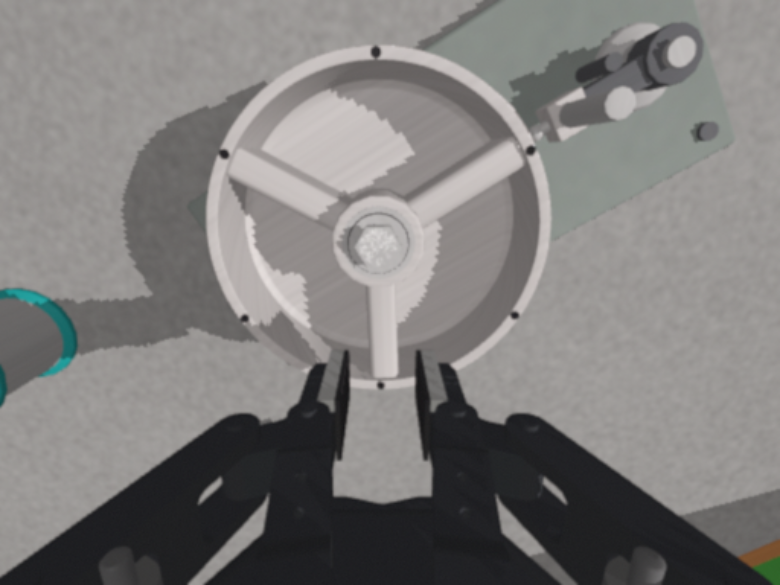

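```bash
python3 -c "
from bench import bot
bot.sign_off(); print(bot.get_state()['t'])"
```

```text
the job is handed in; nothing more can be done
the job is handed in; nothing more can be done
```

I swung the pointer arm in to its stop, turned the wheel by a rib and left it with what I judge to be the high spot's crest at the feeler. I handed in at about 67 s of the 72 s allowed. The hand-in gave no verdict.

**Pointer arm:** It reached the stop. With over 30 N on the tool, the gripped pin moved no further, at x ≈ -0.4 mm in the stand frame.

**Finding the high spot:**
- I turned the wheel once round at 40 mm/s in 4° steps, then went slowly over parts of it. Together these covered all but about 15° of the lip.
- The strongest rub was about 48° wide, against 44° for the 65 mm buckle. It read up to 5 N going clockwise and about 4.3 N going anticlockwise.
- The only other spot I noticed was about 115° away and read about 2 N. I took it for the lesser hump.
- Where the rub began, and where it fell away, in the two directions both put the crest with the pushed rib at about 325° in the world frame. I left it at about 326°.

**Last check:** In the last picture the rib is centred between the raised fingers, the feeler rests on the lip, and the robot is touching nothing. I steered clear of the bystanders but did not measure them again at the end.

**What disagreed:**
- All the forces I read were lower than the task states. The round lip read 0.5–1.5 N instead of 1–4 N, and the high spot about 5 N instead of 8–13 N. A test meant to stop at 7 N on this bump did not trigger.
- I put this down to reading the force after each small step, when the push had relaxed. The choice of bump therefore rests on the relative forces and the width.
- The 6.5 N feeler force was not measured directly.

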